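# Put the pots back in their colour-labelled box and snap it shut

## Robot

A 6-joint arm with a two-finger parallel gripper is mounted at the origin on a cart in front of the work surface, level with it; the furniture and walls round the work are solid. World frame = base frame: x ahead of the robot, y to its left, z up, the work surface at z = 0. Lengths are in mm, angles in rad, forces in N, time in s.
With the tool pointing down it reaches from about 350 to 775 mm from the base axis. Payload 7.3 kg.
Tool frame: the origin (TCP) lies on the centre line of the jaws, within the pads' length; the fingertips stand finger_overhang ahead of it and the grasp point (between the pads) lies 8 mm behind it (finger_overhang is the distance from the TCP to the fingertips, in mm); z points along the fingers, y is the line along which they close (so a half turn about z gives the same grasp; the last joint's range is limited). The gripper opens to 92 mm and grips with 3 to 60 N. Pads are 19 mm wide; open, the fingers measure 130 mm over their backs; the gripper's body (75 mm by 190 mm) begins 47 mm behind the grasp point.
Start: joints at [-1.463, 0.342, 1.524, -0, 1.275, -0.146], TCP at [131.841, -508.195, 237.741] pointing down, gripper open.
Joint ranges: [-2.53, 2.53], [-0.77, 2.02], [0.04, 2.7], [-1, 4.14], [0.28, 2.66], [-3.11, 3.11]. Speed limits (rad/s): [2.57, 2.57, 3.14, 3.14, 3.14, 3.14].

## Interface

Orientations are given as [roll, pitch, yaw] about the fixed x, y, z axes, in that order (R = Rz(yaw) Ry(pitch) Rx(roll)).
In Python, from plant import get_obs, capture, close_job, finger_overhang gives the robot as it stands.
- The arm moves only by the shell command python3 -m inch 'ROWS'. ROWS is JSON, one flat list of numbers, 7 for each row, row after row: the turn, a rotation vector about the tool's x, y, z scaled (see below), then the shift along the tool's x, y, z scaled (see below), then the closure, from -1 (fully open) to 1 (shut). In form: [ax, ay, az, tx, ty, tz, gripper, ax, ay, az, tx, ty, tz, gripper, ...]. A call has 1 to 10 rows; each row shifts and turns the commanded pose from where the row before left it, along the tool's axes as they then stand; what a row does not reach is not made up. The controller multiplies each number of a shift by 0.8 m and each number of a turn by 1.5 rad. A row lasts 1/12 s, in which the tool goes at most 41.7 mm and 7.16 degrees, less where a joint would pass 70% of its speed; a pose out of reach is approached as far as the arm can. A call with a number of a shift or a turn outside -1 to 1 is refused whole. A call with a gripper value outside its range is refused whole. The fingers move at their own pace and stop on an object; the grip force is fixed at half the most. Time passes only in rows, so rows that do not move let the fingers close. It gives the time, the measured TCP pose, the force, the opening and the grip force at its end, in the units of the state.
- get_obs(): the state, without advancing time (a new reading comes with each control period).
- capture(name): name is "scene" or "top" or "wrist"; returns a dict with "image" (480x640x3 uint8, red, green, blue), "mtx" (3x3 intrinsics, pixels), "pose" (4x4, takes a point from camera to world coordinates). Camera axes: x right, y up, looking along -z (the intrinsics and any distortion apply to the point x, -y, -z); pixel columns grow to the right and rows downward; lengths in mm; the calibration is good to about 2 mm. A picture is of the moment at which its call begins. There is no depth.
- close_job(): hands the job in; it is judged then, once.
The state is a dict: "time": time; "joint_positions": joint angles; "dq": joint speeds; "tau": joint torques, N m; "tool_pos": TCP position; "tcp_rot": TCP orientation; "contact_force": force on the tool from outside, world axes, zero at the start; "moment": the same for the moment, N m; "grip_width": finger opening in mm; "finger_force": force on a finger pad.
Only numpy, scipy, OpenCV 4.12 (cv2) and the standard library are available. Lean on these libraries where they do the work, as an engineer would, in place of code of your own. Each camera call takes 0.05 s, during which the arm holds its last target. There are 200 camera calls.

## Task

Clear whatever does not belong in the storage box (the tin, the salt shaker, the herb jar) out of its slots and stand it upright on the cork mat, and set every pot upright and fully down in the slot labelled with the colour of its lid. Once all that is done, swing the clear cover down and press it until the clip holds it shut. Leave the mug and the timer where they are.

Things in the scene. Friction and masses are not known exactly. Their poses are not given: they have to be found in the camera images.
- pot_box: wooden box fixed to the worktop, 384 mm long (its y), 100 mm deep (its x), walls and dividers 24 mm high, floor at 8 mm; four slots in a row, 74 x 74 mm clear, centres at x = 0, y = -142.5, -47.5, 47.5, 142.5 mm; a sill 28 mm deep, 12 mm high in front (-x) carries the labels. Origin: centre of its underside; x points to the hinge side
- label_red: red label of one slot: a red tile (62 x 22 mm) on the sill in front of the slot and a red pad on the slot's floor; fixed. Origin: centre of that slot's floor (8 mm above the worktop), axes as the box's. Which slot has which colour changes
- label_blue: blue label of one slot: a blue tile (62 x 22 mm) on the sill in front of the slot and a blue pad on the slot's floor; fixed. Origin: centre of that slot's floor (8 mm above the worktop), axes as the box's. Which slot has which colour changes
- label_green: green label of one slot: a green tile (62 x 22 mm) on the sill in front of the slot and a green pad on the slot's floor; fixed. Origin: centre of that slot's floor (8 mm above the worktop), axes as the box's. Which slot has which colour changes
- label_yellow: yellow label of one slot: a yellow tile (62 x 22 mm) on the sill in front of the slot and a yellow pad on the slot's floor; fixed. Origin: centre of that slot's floor (8 mm above the worktop), axes as the box's. Which slot has which colour changes
- pot_red: white round pot with a red lid, 58 mm diameter, 50 mm high, 90 g; the lid is fixed on and is the upper 21 mm, straight-sided, so take it by the lid. Origin: centre of its underside, z up. May be absent
- pot_blue: white round pot with a blue lid, 58 mm diameter, 50 mm high, 90 g; the lid is fixed on and is the upper 21 mm, straight-sided, so take it by the lid. Origin: centre of its underside, z up. May be absent
- pot_green: white round pot with a green lid, 58 mm diameter, 50 mm high, 90 g; the lid is fixed on and is the upper 21 mm, straight-sided, so take it by the lid. Origin: centre of its underside, z up. May be absent
- pot_yellow: white round pot with a yellow lid, 58 mm diameter, 50 mm high, 90 g; the lid is fixed on and is the upper 21 mm, straight-sided, so take it by the lid. Origin: centre of its underside, z up. May be absent
- tin: food tin, straight cylinder 57 mm diameter, 72 mm high, 180 g. Origin: centre of its underside. May be absent
- shaker: salt shaker, glass body 44 mm diameter up to 74 mm high, narrower grey cap (34 mm) above to 90 mm, 100 g. Origin: centre of its underside. May be absent
- herb_jar: glass herb jar with a black cap, straight cylinder 41 mm diameter, 105 mm high, 110 g. Origin: centre of its underside. May be absent
- cork_mat: flat cork mat fixed on the worktop, 240 mm (its x) by 100 mm (its y), 6 mm thick; a side wall stands at y = 0.475 m, to the left of it. Origin: centre of its underside
- cover (a joint): hinge angle of the box's clear cover: 0 shut, 1.55 to 1.7 open, standing up behind the slots. Sprung and stiff hinge: let go unlatched it stays or lifts; 1 to 4 N at the tab moves it. In the last 0.1 rad a spring clip at the front resists with some 4 to 8 N more, then holds the cover shut (below 0.03)
- cover_tab (a point): middle of the upper face (when shut) of the grey lift tab: 70 mm wide, 6 mm thick, 27 mm out from the middle of the cover's front. That face looks away from the robot while open, up when shut. Shut, the point is 120 mm from the hinge line and 23 mm above it; it moves with the cover. Push the tab over from behind, then press it down
- cover_hinge (a point): middle of the hinge line, along the box's y at its back edge, 26 mm above the worktop; axes as the box's. The cover reaches 104 mm from it and is 42 mm tall, walls 4 mm; shut, its inside is 64 mm above the worktop, so the tin, shaker and jar do not fit under it
- striped_mug: bystander: white mug with black stripes, 90 x 120 x 88 mm, origin under its middle; a wall shelf hangs over it, less than 0.6 m above the worktop, from about x = 0.68 m to the back wall
- timer: bystander: white wind-up kitchen timer, 65 mm across, 54 mm high, origin under its middle

How it is judged (in metres and radians):
On the way, in this order (a step that is already met when the one before it is completed fails the run):
1. with the cover still open, the strays stand on the cork mat and every pot stands in the slot of its lid's colour (horizontal distance between pot_red and label_red below 0.015 m and height (world z) of each of pot_red, pot_blue, pot_green, pot_yellow below 0.014 m and angle between each of pot_red, pot_blue, pot_green, pot_yellow's own z axis and vertical below 0.1 rad and horizontal distance between pot_blue and label_blue below 0.015 m and horizontal distance between pot_green and label_green below 0.015 m and horizontal distance between pot_yellow and label_yellow below 0.015 m and x of tin in the frame of cork_mat between -0.12 and 0.12 m and y of tin in the frame of cork_mat between -0.05 and 0.05 m and height (world z) of tin between 0.003 and 0.012 m and angle between each of tin, shaker, herb_jar's own z axis and vertical below 0.15 rad and x of shaker in the frame of cork_mat between -0.12 and 0.12 m and y of shaker in the frame of cork_mat between -0.05 and 0.05 m and height (world z) of shaker between 0.003 and 0.012 m and x of herb_jar in the frame of cork_mat between -0.12 and 0.12 m and y of herb_jar in the frame of cork_mat between -0.05 and 0.05 m and height (world z) of herb_jar between 0.003 and 0.012 m and value of joint cover above 0.8 rad), for 0.2 s.
2. the cover is pressed shut (value of joint cover below 0.03 rad), for 0.2 s.
At the end, for the whole second after the job is handed in: Each pot stands upright (0.1 rad) on the floor of its colour's slot (15 mm from centre, underside below 14 mm); tin, shaker and jar stand upright (0.15 rad) on the cork mat, centres inside its edges; the clip holds the cover shut (below 0.03 rad); all at rest (horizontal distance between pot_red and label_red below 0.015 m and height (world z) of each of pot_red, pot_blue, pot_green, pot_yellow below 0.014 m and angle between each of pot_red, pot_blue, pot_green, pot_yellow's own z axis and vertical below 0.1 rad and horizontal distance between pot_blue and label_blue below 0.015 m and horizontal distance between pot_green and label_green below 0.015 m and horizontal distance between pot_yellow and label_yellow below 0.015 m and x of tin in the frame of cork_mat between -0.12 and 0.12 m and y of tin in the frame of cork_mat between -0.05 and 0.05 m and height (world z) of tin between 0.003 and 0.012 m and angle between each of tin, shaker, herb_jar's own z axis and vertical below 0.15 rad and x of shaker in the frame of cork_mat between -0.12 and 0.12 m and y of shaker in the frame of cork_mat between -0.05 and 0.05 m and height (world z) of shaker between 0.003 and 0.012 m and x of herb_jar in the frame of cork_mat between -0.12 and 0.12 m and y of herb_jar in the frame of cork_mat between -0.05 and 0.05 m and height (world z) of herb_jar between 0.003 and 0.012 m and linear speed of each of pot_red, pot_blue, pot_green, pot_yellow, tin, shaker, herb_jar below 0.02 m/s and value of joint cover below 0.03 rad); the robot touches nothing.
It fails at once if the mug or the timer is moved more than 3 cm (distance of any of striped_mug, timer from where it was at the start of the episode above 0.03 m).
Of tin, shaker, herb_jar only 2 to 3 are there at a start; the rules pass over those that are not, and their reading is None.
Of pot_red, pot_blue, pot_green, pot_yellow only 3 to 4 are there at a start; the rules pass over those that are not, and their reading is None.
At some moment in a run one of pot_red, pot_blue, pot_green, pot_yellow may be knocked a few centimetres aside while the robot is not near it.
It also fails if it takes over 208 s, if anything falls off the work surface, if the arm or the gripper's body presses on something with over 40 N, if the wrist force passes 120 N, or if a joint passes its speed limit or range.

## Working session

There is one attempt and no reset: what is moved stays moved. The work goes in short steps, Python scripts to look and compute and a shell command to move; the robot and the scene stay as the last step left them, time stands still between calls to the robot, and variables do not carry over. Pictures are saved under pics/ and viewed, at most 14 in all, crops included, and the job is handed in when it is done.

```bash
ls; mkdir -p pics
python3 - <<'E'
from plant import *
import cv2
o=get_obs();print(o, finger_overhang)
for n in ("scene","top"):
    c=capture(n);cv2.imwrite(f"pics/{n}0.png",c["image"][:,:,::-1]);print(n,c["mtx"].tolist(),c["pose"].round(4).tolist(),c.keys())
E
```

```text
pics
{'time': 0.0, 'joint_positions': array([-1.46298234e+00,  3.42713090e-01,  1.52498125e+00, -1.12086897e-05,
        1.27539333e+00, -1.46025984e-01]), 'dq': array([ 4.47840931e-05,  7.66671907e-04, -1.58314727e-04,  4.60863871e-04,
       -6.49242985e-04, -6.34142527e-04]), 'tau': array([ 2.95395446e-03, -4.31244206e+01, -2.44215006e+01,  7.19854049e-02,
        5.60346083e-02, -1.53154861e-04]), 'tool_pos': array([ 131.80394061, -507.79998785,  237.06243094]), 'tcp_rot': array([-3.14011199e+00, -2.06931133e-04,  2.53843091e-01]), 'contact_force': array([ 0.57510228,  0.01811662, -0.3930875 ]), 'moment': array([-0.03402713, -0.02504181,  0.00925718]), 'finger_force': 0.0, 'grip_width': 91.65199342302142} 11.0
scene [[437.313133472565, 0.0, 317.2482905491024], [0.0, 437.313133472565, 237.6205345670596], [0.0, 0.0, 1.0]] [[-0.5815, 0.6016, -0.5477, 23.1994], [-0.8135, -0.4193, 0.4031, 393.0657], [0.0128, 0.6799, 0.7332, 776.4897], [0.0, 0.0, 0.0, 1.0]] dict_keys(['image', 'mtx', 'pose'])
top [[584.1307916984953, 0.0, 314.0743146820589], [0.0, 584.1307916984953, 236.27807187639985], [0.0, 0.0, 1.0]] [[-0.0223, 0.9929, -0.1171, 383.9759], [-0.9997, -0.0237, -0.011, 0.6586], [-0.0137, 0.1168, 0.9931, 1391.5263], [0.0, 0.0, 0.0, 1.0]] dict_keys(['image', 'mtx', 'pose'])
```

View pics/scene0.png

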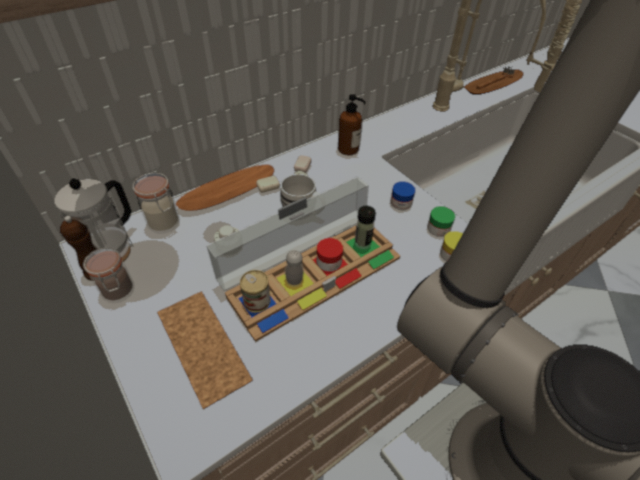

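View pics/top0.png

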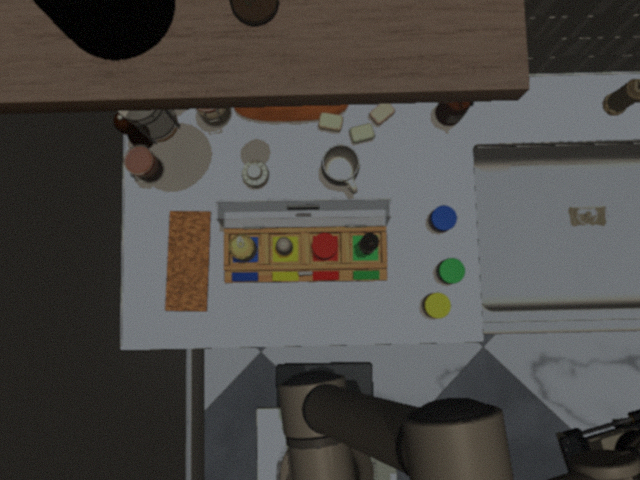

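Scene: from +y to −y the slots are blue (holding the tin), yellow (shaker), red (already holding the red pot) and green (jar). The blue, green and yellow pots stand to the right at top pixels (443,218), (452,271) and (437,305). The cork mat is on the left, and the mug (340,163) and timer (255,173) are behind the cover. I'll enlarge the image for accurate pixels.

```bash
python3 - <<'E'
import cv2
im=cv2.imread("pics/top0.png")
a=cv2.resize(im[195:315,155:315],None,fx=5,fy=5,interpolation=cv2.INTER_CUBIC)
b=cv2.resize(im[195:325,310:470],None,fx=4.6,fy=4.6,interpolation=cv2.INTER_CUBIC)
cv2.imwrite("pics/a.png",a);cv2.imwrite("pics/b.png",b)
E
cat > h.py <<'E'
import numpy as np,cv2
from plant import *
def w(c,uv,z):
    K=c["mtx"];P=c["pose"];uv=np.atleast_2d(uv).astype(float)
    d=np.c_[(uv[:,0]-K[0,2])/K[0,0],-(uv[:,1]-K[1,2])/K[1,1],-np.ones(len(uv))]@P[:3,:3].T
    z=np.broadcast_to(z,len(uv));t=(z-P[2,3])/d[:,2]
    return (P[:3,3]+d*t[:,None]).round(1)
E
```

```text
(no output)
```

View pics/a.png

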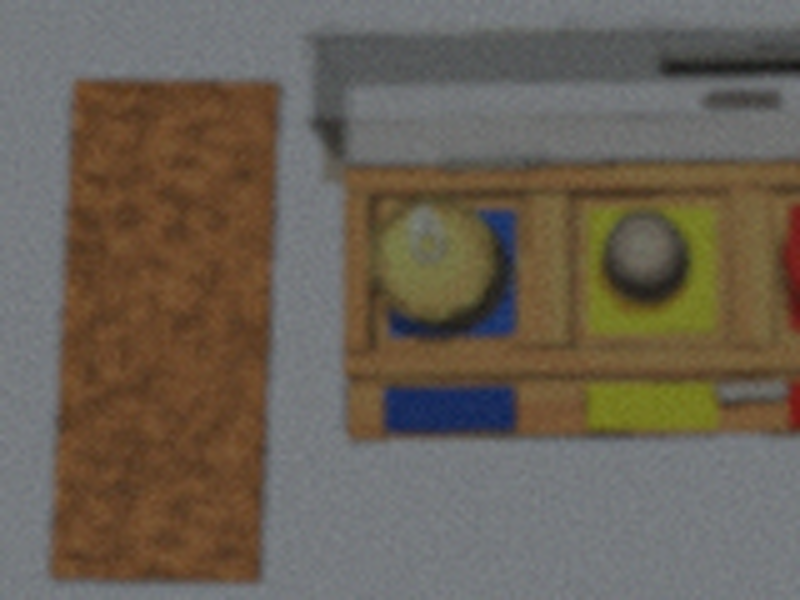

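View pics/b.png

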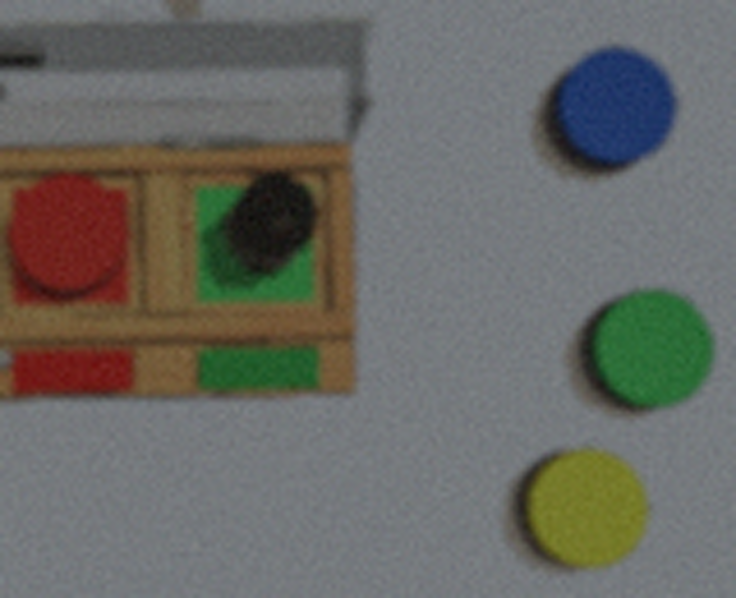

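Run:
```python
from h import *
c=capture("top")
a=lambda u,v:(155+(u+.5)/5-.5,195+(v+.5)/5-.5)
b=lambda u,v:(310+(u+.5)/4.6-.5,195+(v+.5)/4.6-.5)
L=dict(m1=(a(77,80),6),m2=(a(277,83),6),m3=(a(262,580),6),m4=(a(55,580),6),padB=(a(453,272),8),padY=(a(653,270),8),padR=(b(71,246),8),padG=(b(257,243),8),
tB=(a(451,410),12),tY=(a(653,408),12),tR=(b(73,371),12),tG=(b(259,368),12),tin=(a(440,262),80),shaker=(a(647,244),98),jar=(b(277,207),113),red=(b(67,235),58),blue=(b(616,106),50),green=(b(652,350),50),yellow=(b(588,508),50),mug=((340,163),88),timer=((255,173),54),coverTop1=(a(317,40),130),coverTop2=(b(368,22),130),tabL=((287,208),146),tabR=((319,208),146))
for k,(p,z) in L.items(): print(k,w(c,p,z)[0])
```

```text
m1 [617.9 361.6   6. ]
m2 [614.1 265.    6. ]
m3 [376.9 272.4   6. ]
m4 [379.1 370.4   6. ]
padB [520.6 180.7   8. ]
padY [519.3  85.3   8. ]
padR [518.2  -9.5   8. ]
padG [ 517.5 -105.6    8. ]
tB [454.7 181.7  12. ]
tY [453.4  86.1  12. ]
tR [453.5  -9.   12. ]
tG [ 452.8 -104.3   12. ]
tin [518.1 177.2  80. ]
shaker [522.2  82.3  98. ]
jar [ 524.5 -107.7  113. ]
red [518.9  -7.3  58. ]
blue [ 578.4 -285.    50. ]
green [ 455.4 -297.    50. ]
yellow [ 378.  -261.6   50. ]
mug [704.4 -47.8  88. ]
timer [694.  150.2  54. ]
coverTop1 [612.2 223.7 130. ]
coverTop2 [ 610.  -152.4  130. ]
tabL [593.8  71.5 146. ]
tabR [592.1   2.4 146. ]
```

```bash
python3 -m inch '[0,0,0.08,0,0,0,-0.6, 0,0,0.08,0.035,-0.0357,0,-0.6, 0,0,0.017,0.035,-0.0357,0,-0.6, 0,0,0,0.035,-0.0357,0,-0.6, 0,0,0,0.035,-0.0357,0,-0.6, 0,0,0,0.035,-0.0357,0,-0.6, 0,0,0,0.035,-0.0357,0,-0.6, 0,0,0,0.035,-0.0357,0,-0.6, 0,0,0,0.035,-0.0357,0,-0.6, 0,0,0,0.035,-0.0357,0,-0.6]'
python3 -m inch '[0,0,0,0.035,-0.0357,0,-0.6, 0,0,0,0.035,-0.0357,0,-0.6, 0,0,0,0.03,-0.0357,0,-0.6,  0,0,0,0.02,-0.0357,0,-0.6, 0,0,0,0,0,0,-0.6,0,0,0,0,0,0,-0.6]'
python3 - <<'E'
from h import *
c=capture("wrist");cv2.imwrite("pics/w1.png",c["image"][:,:,::-1]);print(c["pose"].round(3).tolist(),c["mtx"].tolist())
E
```

```text
time: 0.98
tool_pos: [382.7, -247.9, 237.7]
tcp_rot: [3.142, 0.0, -0.012]
contact_force: [1.1, -0.0, 0.8]
grip_width: 73.7
finger_force: 0.0
time: 1.48
tool_pos: [479.3, -135.1, 237.3]
tcp_rot: [-3.141, 0.001, -0.008]
contact_force: [-0.9, -1.0, -0.5]
grip_width: 73.2
finger_force: 0.0
[[-0.007, 0.955, 0.296, 560.491], [-1.0, -0.007, -0.001, -135.681], [0.001, -0.296, 0.955, 384.367], [0.0, 0.0, 0.0, 1.0]] [[349.5376070641496, 0.0, 319.95129472931234], [0.0, 349.5376070641496, 238.8337192519632], [0.0, 0.0, 1.0]]
```

View pics/w1.png

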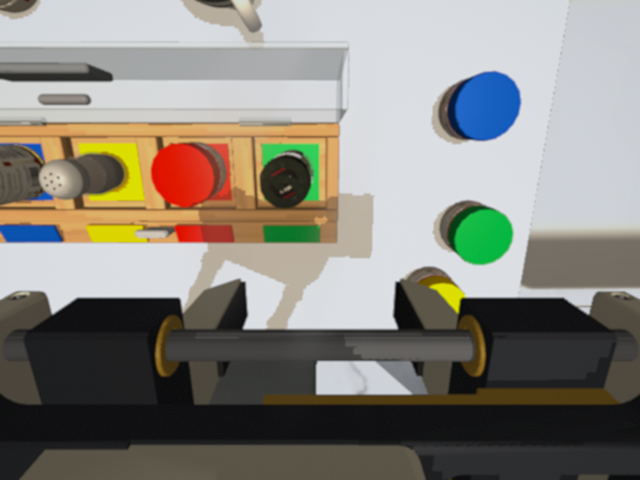

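The wrist view shows the jar's cap at (286,180), the shaker's cap at (66,178), and the red, blue and green lids at (184,174), (485,105) and (480,235). The green pad is centred near (291,172).

Run:
```python
from h import *
c=capture("wrist")
print(w(c,[(286,180),(66,178),(184,174),(485,105),(480,235),(291,173),(121,172)],[113,98,58,50,50,8,8]),get_obs()["tool_pos"])
```

```text
[[ 523.7 -110.8  113. ]
 [ 525.    69.5   98. ]
 [ 522.8  -11.4   58. ]
 [ 580.4 -285.5   50. ]
 [ 458.8 -296.4   50. ]
 [ 517.  -106.2    8. ]
 [ 519.8   74.5    8. ]] [ 478.55242981 -136.91021121  237.47009574]
```

```bash
python3 -m inch '[0,0,0,0.03,-0.018,0,-0.6, 0,0,0,0.027,-0.017,0,-0.6, 0,0,0,0,0,0.04,-0.6, 0,0,0,0,0,0.04,-0.6, 0,0,0,0,0,0.04,-0.6, 0,0,0,0,0,0.04,-0.6, 0,0,0,0,0,0.03,-0.6, 0,0,0,0,0,0.017,-0.6, 0,0,0,0,0,0,-0.6, 0,0,0,0,0,0,-0.6]'
python3 -m inch '[0,0,0,0,0,0,1, 0,0,0,0,0,0,1, 0,0,0,0,0,0,1, 0,0,0,0,0,0,1, 0,0,0,0,0,0,1, 0,0,0,0,0,0,1, 0,0,0,0,0,0,1, 0,0,0,0,0,0,1]'
```

```text
time: 2.42
tool_pos: [524.3, -110.3, 71.9]
tcp_rot: [-3.141, 0.001, -0.014]
contact_force: [-0.6, 0.4, 0.3]
grip_width: 73.6
finger_force: 0.0
time: 3.08
tool_pos: [525.2, -109.0, 72.6]
tcp_rot: [3.141, -0.001, -0.012]
contact_force: [-0.8, 0.5, 4.8]
grip_width: 40.1
finger_force: 30.0
```

```bash
python3 -m inch '[0,0,0,0,0,-0.02,1, 0,0,0,0,0,-0.04,1, 0,0,0,0,0,-0.045,1, 0,0,0,0,0,-0.045,1, 0,0,0,-0.005,-0.03,0,1, 0,0,0,-0.013,-0.045,0,1, 0,0,0,-0.013,-0.045,0,1, 0,0,0,-0.013,-0.045,0,1, 0,0,0,-0.013,-0.045,0,1, 0,0,0,-0.013,-0.045,0,1]'
python3 -m inch '[0,0,0,-0.013,-0.045,0,1, 0,0,0,-0.013,-0.045,0,1, 0,0,0,-0.013,-0.045,0,1, 0,0,0,-0.013,-0.045,0,1, 0,0,0,-0.013,-0.045,0,1, 0,0,0,-0.013,-0.045,0,1, 0,0,0,-0.01,-0.017,0,1, 0,0,0,0,0,0,1, 0,0,0,0,0,0,1]'
```

```text
time: 3.92
tool_pos: [470.3, 97.1, 191.8]
tcp_rot: [3.141, 0.001, -0.012]
contact_force: [0.5, -0.0, -1.1]
grip_width: 40.5
finger_force: 30.0
time: 4.67
tool_pos: [403.0, 326.4, 191.5]
tcp_rot: [3.141, 0.001, -0.009]
contact_force: [-0.2, 0.3, -1.3]
grip_width: 40.6
finger_force: 30.0
```

```bash
python3 -m inch '[0,0,0,0,0,0.04,1, 0,0,0,0,0,0.04,1, 0,0,0,0,0,0.04,1, 0,0,0,0,0,0.02,1, 0,0,0,0,0,0.009,1, 0,0,0,0,0,0,1, 0,0,0,0,0,0.002,1,0,0,0,0,0,0,1]'
python3 -m inch '[0,0,0,0,0,0,-0.3, 0,0,0,0,0,0,-0.3, 0,0,0,0,0,0,-0.3,0,0,0,0,0,0,-0.3]'
```

```text
time: 5.33
tool_pos: [404.5, 325.7, 71.9]
tcp_rot: [-3.141, -0.001, -0.013]
contact_force: [-0.5, -0.9, -1.0]
grip_width: 40.2
finger_force: 30.0
time: 5.67
tool_pos: [403.9, 326.2, 71.7]
tcp_rot: [-3.141, -0.001, -0.012]
contact_force: [-0.3, 0.5, -0.1]
grip_width: 58.5
finger_force: 0.0
```

```bash
python3 -m inch '[0,0,0,0,0,-0.03,-0.3, 0,0,0,0,0,-0.04,-0.3, 0,0,0,0,0,-0.045,-0.4, 0,0,0,0,0,-0.035,-0.45, 0,0,0,0.02,0.041,0,-0.45, 0,0,0,0.02,0.041,0,-0.45, 0,0,0,0.02,0.041,0,-0.45, 0,0,0,0.02,0.041,0,-0.45, 0,0,0,0.02,0.041,0,-0.45, 0,0,0,0.02,0.041,0,-0.45]'
python3 -m inch '[0,0,0,0.02,0.041,0,-0.45, 0,0,0,0.0075,0.018,0,-0.45, 0,0,0,0,0,0,-0.45, 0,0,0,0,0,0,-0.45]'
python3 - <<'E'
from h import *
c=capture("wrist");cv2.imwrite("pics/w2.png",c["image"][:,:,::-1])
E
```

```text
time: 6.5
tool_pos: [497.8, 126.5, 191.6]
tcp_rot: [3.142, -0.001, -0.011]
contact_force: [1.1, 1.1, 0.2]
grip_width: 66.8
finger_force: 0.0
time: 6.83
tool_pos: [518.8, 80.1, 191.2]
tcp_rot: [-3.141, 0.0, -0.014]
contact_force: [-0.1, 0.4, -0.4]
grip_width: 67.0
finger_force: 0.0
```

View pics/w2.png

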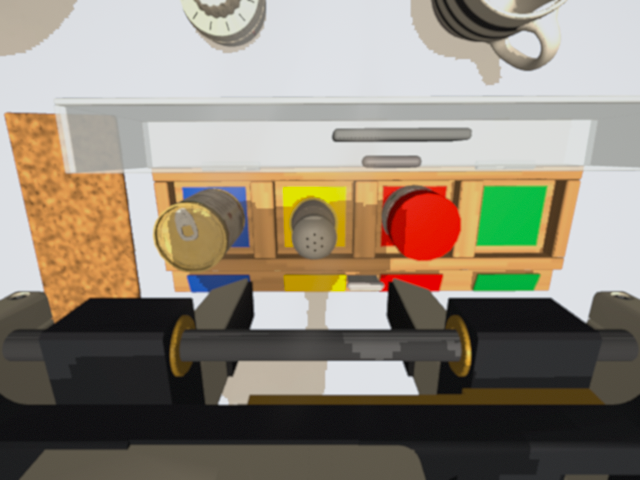

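The green slot is now empty. The shaker's cap is at (315,240), the tin's top at (192,235) and the red lid at (424,224).

```bash
python3 - <<'E'
from h import *
c=capture("wrist")
print(w(c,[(315,240),(192,235),(424,224),(315,217),(512,215)],[98,80,58,8,8]),get_obs()["tool_pos"])
E
python3 -m inch '[0,0,0,0.002,-0.002,0.04,-0.45, 0,0,0,0,0,0.04,-0.45, 0,0,0,0,0,0.04,-0.45, 0,0,0,0,0,0.03,-0.45, 0,0,0,0,0,0.016,-0.45, 0,0,0,0,0,0.006,-0.45, 0,0,0,0,0,0,-0.45,0,0,0,0,0,0,1, 0,0,0,0,0,0,1,0,0,0,0,0,0,1]'
python3 -m inch '[0,0,0,0,0,0,1, 0,0,0,0,0,0,1, 0,0,0,0,0,0,1,0,0,0,0,0,0,1]'
```

```text
[[ 524.3   84.2   98. ]
 [ 523.8  179.2   80. ]
 [ 524.6   -5.7   58. ]
 [ 519.5   85.4    8. ]
 [ 519.3 -105.6    8. ]] [518.30344673  81.49138452 191.31171658]
time: 7.77
tool_pos: [521.2, 82.5, 55.0]
tcp_rot: [3.142, -0.002, -0.011]
contact_force: [0.5, -0.3, 0.4]
grip_width: 50.8
finger_force: 0.0
time: 8.1
tool_pos: [520.9, 82.3, 54.5]
tcp_rot: [-3.142, -0.001, -0.012]
contact_force: [-1.2, 1.8, 7.0]
grip_width: 39.0
finger_force: 30.1
```

```bash
python3 -m inch '[0,0,0,0,0,-0.01,1, 0,0,0,0,0,-0.03,1, 0,0,0,0,0,-0.04,1, 0,0,0,0,0,-0.04,1, 0,0,0,0,0,-0.03,1, 0,0,0,0,0,0,1, 0,0,0,0,0,0,1]'
python3 - <<'E'
from h import *
c=capture("wrist");s=capture("scene")["image"]
s=cv2.resize(s[120:330,200:440],(480,420));v=np.hstack([c["image"][60:480,160:480],s])
cv2.imwrite("pics/w3.png",v[:,:,::-1])
E
```

```text
time: 8.68
tool_pos: [520.9, 82.1, 175.1]
tcp_rot: [3.141, -0.003, -0.012]
contact_force: [0.2, 0.3, -0.7]
grip_width: 39.2
finger_force: 29.5
```

View pics/w3.png

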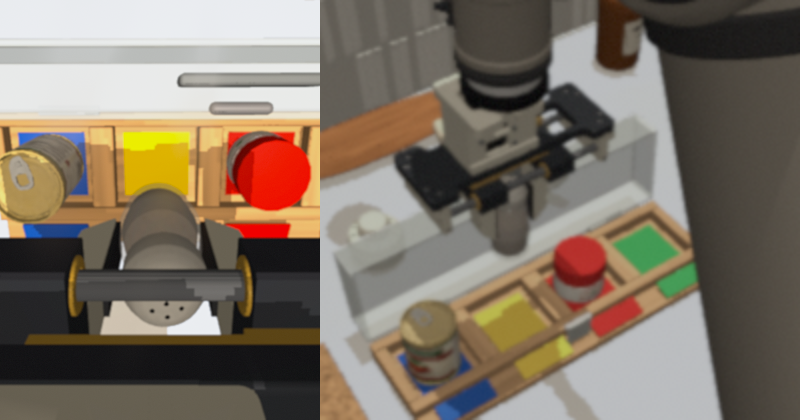

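Shaker held upright. On to the mat.

```bash
python3 -m inch '[0,0,0,-0.008,-0.03,0,1, 0,0,0,-0.009,-0.045,0,1, 0,0,0,-0.009,-0.045,0,1, 0,0,0,-0.009,-0.045,0,1, 0,0,0,-0.009,-0.045,0,1, 0,0,0,-0.009,-0.045,0,1, 0,0,0,-0.008,-0.049,0,1, 0,0,0,0,0,0,1, 0,0,0,0,0,0,1, 0,0,0,0,0,0.03,1]'
python3 -m inch '[0,0,0,0,0,0.04,1, 0,0,0,0,0,0.04,1, 0,0,0,0,0,0.025,1, 0,0,0,0,0,0.015,1, 0,0,0,0,0,0.0015,1, 0,0,0,0,0,0,1,0,0,0,0,0,0,1]'
```

```text
time: 9.62
tool_pos: [476.1, 326.8, 151.9]
tcp_rot: [-3.14, -0.005, -0.011]
contact_force: [0.9, 1.1, -1.3]
grip_width: 39.1
finger_force: 29.5
time: 10.2
tool_pos: [474.3, 324.6, 51.6]
tcp_rot: [3.14, 0.002, -0.013]
contact_force: [0.2, -0.2, -0.5]
grip_width: 39.8
finger_force: 29.5
```

```bash
python3 -m inch '[0,0,0,0,0,0,-0.3, 0,0,0,0,0,0,-0.3, 0,0,0,0,0,0,-0.3, 0,0,0,0,0,0,-0.3, 0,0,0,0,0,-0.03,-0.3, 0,0,0,0,0,-0.04,-0.3, 0,0,0,0,0,-0.04,-0.6, 0,0,0,0,0,-0.04,-0.63, 0,0,0,0.019,0.04,0,-0.63, 0,0,0,0.02,0.045,0,-0.63]'
python3 -m inch '[0,0,0,0.01,0.045,0,-0.63, 0,0,0,0.01,0.045,0,-0.63, 0,0,0,0,0.009,0,-0.63, 0,0,0,0,0,0,-0.63, 0,0,0,0,0,0,-0.63]'
python3 - <<'E'
from h import *
c=capture("wrist");cv2.imwrite("pics/w4.png",c["image"][:,:,::-1]);t=capture("top");cv2.imwrite("pics/t4.png",t["image"][:,:,::-1])
E
```

```text
time: 11.03
tool_pos: [505.6, 259.2, 175.3]
tcp_rot: [-3.139, -0.006, -0.007]
contact_force: [1.0, -1.6, -0.5]
grip_width: 74.2
finger_force: 0.0
time: 11.45
tool_pos: [519.9, 178.4, 172.7]
tcp_rot: [-3.141, -0.0, -0.013]
contact_force: [-0.5, -0.3, -0.9]
grip_width: 74.9
finger_force: 0.0
```

View pics/w4.png

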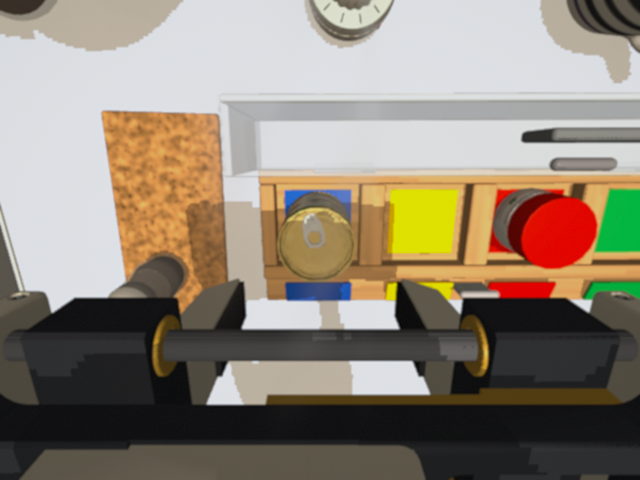

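The shaker stands on the mat at (160,280). The tin, at (317,240), is centred under the gripper.

```bash
python3 -m inch '[0,0,0,0.002,0,0.03,-0.63, 0,0,0,0,0,0.04,-0.63, 0,0,0,0,0,0.04,-0.63, 0,0,0,0,0,0.03,-0.63, 0,0,0,0,0,0.011,-0.63, 0,0,0,0,0,0,-0.63, 0,0,0,0,0,0,1,0,0,0,0,0,0,1, 0,0,0,0,0,0,1,0,0,0,0,0,0,1]'
python3 -m inch '[0,0,0,0,0,0,1, 0,0,0,0,0,-0.02,1, 0,0,0,0,0,-0.04,1,0,0,0,0,0,-0.04,1,0,0,0,0,0,-0.03,1,0,0,0,0,0,0,1]'
```

```text
time: 12.38
tool_pos: [522.6, 178.7, 53.4]
tcp_rot: [-3.141, -0.003, -0.012]
contact_force: [-0.6, 1.5, 4.7]
grip_width: 56.9
finger_force: 30.0
time: 12.88
tool_pos: [524.2, 178.6, 161.3]
tcp_rot: [-3.14, -0.01, -0.012]
contact_force: [0.5, 1.2, -1.3]
grip_width: 57.2
finger_force: 30.0
```

```bash
python3 -m inch '[0,0,0,0,-0.035,0,1, 0,0,0,0,-0.045,0,1, 0,0,0,0.005,-0.045,0,1, 0,0,0,0.008,-0.045,0,1, 0,0,0,0.008,-0.014,0,1, 0,0,0,0,0,0,1, 0,0,0,0,0,0,1, 0,0,0,0,0,0.035,1, 0,0,0,0,0,0.04,1, 0,0,0,0,0,0.035,1]'
python3 -m inch '[0,0,0,0,0,0.018,1, 0,0,0,0,0,0.003,1, 0,0,0,0,0,0,1,0,0,0,0,0,0,1]'
```

```text
time: 13.72
tool_pos: [539.5, 323.3, 66.4]
tcp_rot: [3.141, 0.001, -0.013]
contact_force: [-0.0, -0.1, -2.8]
grip_width: 56.9
finger_force: 30.0
time: 14.05
tool_pos: [540.0, 324.0, 50.9]
tcp_rot: [3.141, 0.001, -0.013]
contact_force: [0.3, -0.4, -1.3]
grip_width: 57.0
finger_force: 30.0
```

```bash
python3 -m inch '[0,0,0,0,0,0,-0.6, 0,0,0,0,0,0,-0.6, 0,0,0,0,0,0,-0.6, 0,0,0,0,0,-0.03,-0.6, 0,0,0,0,0,-0.045,-0.6, 0,0,0,0,0,-0.045,-0.6, 0,0,0,0,0,-0.03,-0.6, 0,0,0,-0.0135,0.04,0,-0.6, 0,0,0,-0.0135,0.048,0,-0.6, 0,0,0,-0.0135,0.048,0,-0.6]'
python3 -m inch '[0,0,0,-0.0135,0.048,0,-0.7, 0,0,0,-0.0135,0.048,0,-0.7, 0,0,0,-0.0135,0.048,0,-0.7, 0,0,0,-0.0135,0.048,0,-0.7, 0,0,0,-0.0135,0.048,0,-0.7, 0,0,0,-0.0135,0.048,0,-0.7, 0,0,0,-0.0135,0.048,0,-0.7, 0,0,0,-0.0135,0.048,0,-0.7, 0,0,0,-0.0135,0.048,0,-0.7, 0,0,0,-0.0135,0.048,0,-0.7]'
python3 -m inch '[0,0,0,-0.0135,0.048,0,-0.7, 0,0,0,-0.0135,0.036,0,-0.7, 0,0,0,0,0,0,-0.7, 0,0,0,0,0,0,-0.7]'
python3 - <<'E'
from h import *
c=capture("wrist")["image"];t=capture("top")["image"]
cv2.imwrite("pics/w5.png",cv2.resize(np.hstack([cv2.resize(c,(400,300)),t[180:330,150:350].repeat(2,0).repeat(2,1)]),None,fx=1,fy=1)[:,:,::-1])
cw=capture("wrist")
for n,lo,hi in(("Y",(22,120,60),(35,255,255)),("G",(45,120,50),(85,255,255)),("B",(100,150,60),(125,255,255))):
    m=cv2.inRange(cv2.cvtColor(cw["image"],cv2.COLOR_RGB2HSV),lo,hi);k,l,s,ce=cv2.connectedComponentsWithStats(m)
    for i in range(1,k):
        if s[i,4]>400: print(n,s[i],ce[i].round(1),w(cw,ce[i],50)[0])
E
```

```text
time: 14.88
tool_pos: [505.9, 216.3, 171.7]
tcp_rot: [-3.141, -0.002, -0.01]
contact_force: [0.1, -1.4, 0.4]
grip_width: 73.3
finger_force: 0.0
time: 15.72
tool_pos: [393.2, -167.6, 171.6]
tcp_rot: [3.141, -0.002, -0.011]
contact_force: [1.3, 0.2, 0.3]
grip_width: 78.1
finger_force: 0.0
time: 16.05
tool_pos: [371.0, -234.2, 171.3]
tcp_rot: [3.141, -0.001, -0.015]
contact_force: [0.0, 0.7, -0.1]
grip_width: 78.2
finger_force: 0.0
Y [ 321  190   72   72 4094] [356.5 225.3] [ 380.7 -261.8   50. ]
G [ 113    3   85   84 6335] [156.   44.1] [ 510.6 -121.9   50. ]
G [ 370   81   79   83 5153] [408.9 121.9] [ 458.1 -298.4   50. ]
G [ 121  119   80   27 1955] [161.5 131.5] [ 453.4 -117.4   50. ]
```

View pics/w5.png

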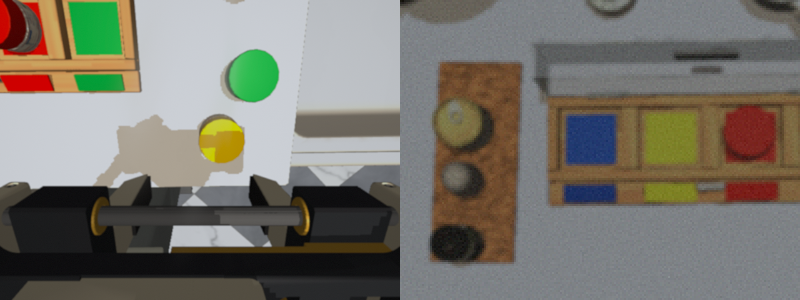

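The tin, shaker and jar all stand on the mat. The yellow lid is at (356,225) in the full wrist frame, about (380,−262) mm. Picking it next.

```bash
python3 -m inch '[0,0,0,0.011,0.034,0,-0.7, 0,0,0,0,0,0.04,-0.7, 0,0,0,0,0,0.04,-0.7, 0,0,0,0,0,0.04,-0.7, 0,0,0,0,0,0.035,-0.7, 0,0,0,0,0,0.019,-0.7, 0,0,0,0,0,0,-0.7, 0,0,0,0,0,0,1, 0,0,0,0,0,0,1, 0,0,0,0,0,0,1]'
python3 -m inch '[0,0,0,0,0,0,1, 0,0,0,0,0,0,1,0,0,0,0,0,0,1]'
```

```text
time: 17.03
tool_pos: [381.0, -260.5, 33.1]
tcp_rot: [3.14, -0.002, -0.011]
contact_force: [-0.5, 0.0, 0.5]
grip_width: 62.7
finger_force: 0.0
time: 17.28
tool_pos: [380.8, -260.6, 33.0]
tcp_rot: [3.14, -0.002, -0.012]
contact_force: [0.5, 2.0, 7.4]
grip_width: 58.0
finger_force: 30.0
```

```bash
python3 -m inch '[0,0,0,0,0,-0.025,1, 0,0,0,0,0,-0.04,1, 0,0,0,0,0,-0.04,1, 0,0,0,0,0,-0.03,1, 0,0,0,0.018,-0.0425,0,1, 0,0,0,0.018,-0.045,0,1, 0,0,0,0.018,-0.045,0,1, 0,0,0,0.018,-0.045,0,1, 0,0,0,0.018,-0.045,0,1, 0,0,0,0.018,-0.045,0,1]'
python3 -m inch '[0,0,0,0.018,-0.045,0,1, 0,0,0,0.018,-0.045,0,1, 0,0,0,0.018,-0.045,0,1, 0,0,0,0.011,-0.03,0,1, 0,0,0,0,0,0,1, 0,0,0,0,0,0,1, 0,0,0,0,0,0,1]'
python3 - <<'E'
from h import *
c=capture("wrist");cv2.imwrite("pics/w6.png",c["image"][:,:,::-1])
E
```

```text
time: 18.12
tool_pos: [469.2, -45.5, 140.3]
tcp_rot: [3.141, -0.001, -0.012]
contact_force: [0.7, -0.9, -0.4]
grip_width: 57.3
finger_force: 30.0
time: 18.7
tool_pos: [521.9, 83.7, 139.7]
tcp_rot: [3.141, 0.001, -0.011]
contact_force: [-0.2, -0.5, -0.7]
grip_width: 57.1
finger_force: 30.0
```

View pics/w6.png

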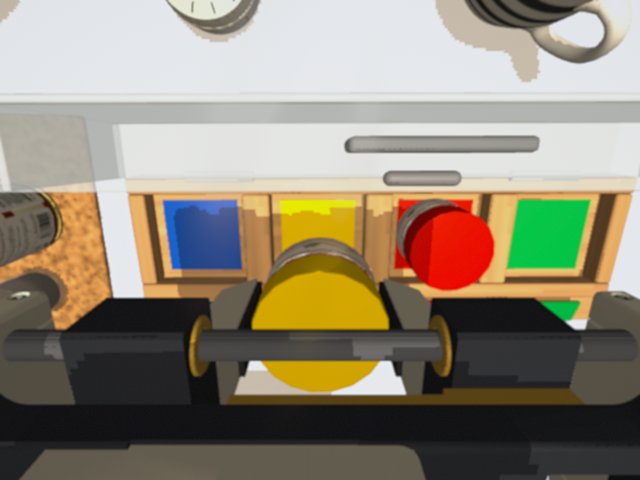

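Yellow is over its slot; lowering it.

```bash
python3 -m inch '[0,0,0,-0.002,-0.002,0.03,1, 0,0,0,0,0,0.035,1, 0,0,0,0,0,0.03,1, 0,0,0,0,0,0.018,1, 0,0,0,0,0,0.009,1, 0,0,0,0,0,0.001,1, 0,0,0,0,0,0,1, 0,0,0,0,0,0,1]'
python3 -m inch '[0,0,0,0,0,0,-0.5, 0,0,0,0,0,0,-0.5, 0,0,0,0,0,0,-0.5, 0,0,0,0,0,0,-0.5, 0,0,0,0,0,-0.03,-0.5, 0,0,0,0,0,-0.04,-0.5, 0,0,0,0,0,-0.03,-0.6, 0,0,0,-0.008,0.043,0,-0.7, 0,0,0,-0.008,0.045,0,-0.7, 0,0,0,-0.008,0.045,0,-0.7]'
```

```text
time: 19.42
tool_pos: [521.2, 85.0, 41.9]
tcp_rot: [3.141, -0.001, -0.013]
contact_force: [0.4, 0.2, -0.6]
grip_width: 57.6
finger_force: 30.0
time: 20.25
tool_pos: [500.3, -20.9, 122.0]
tcp_rot: [3.141, -0.002, -0.009]
contact_force: [1.3, -0.6, 0.5]
grip_width: 77.6
finger_force: 0.0
```

```bash
python3 -m inch '[0,0,0,-0.008,0.045,0,-0.7, 0,0,0,-0.008,0.045,0,-0.7, 0,0,0,-0.008,0.045,0,-0.7, 0,0,0,-0.008,0.045,0,-0.7, 0,0,0,-0.008,0.045,0,-0.7, 0,0,0,-0.008,0.045,0,-0.7, 0,0,0,-0.007,0.045,0,-0.7, 0,0,0,0,0.02,0,-0.7, 0,0,0,0,0,0,-0.7, 0,0,0,0,0,0,-0.7]'
cat > pots.py <<'E'
from h import *
for cam in("wrist","top"):
  c=capture(cam);hs=cv2.cvtColor(c["image"],cv2.COLOR_RGB2HSV)
  for n,R in dict(Y=((22,120,60),(35,255,255)),G=((45,120,50),(85,255,255)),B=((100,150,60),(125,255,255)),R=((0,150,60),(8,255,255))).items():
    k,l,s,ce=cv2.connectedComponentsWithStats(cv2.inRange(hs,*R))
    for i in range(1,k):
        if s[i,4]>(1500 if cam=="wrist" else 250):
            p=(s[i,0]+(s[i,2]-1)/2,s[i,1]+(s[i,3]-1)/2); print(cam,n,s[i],"z50",w(c,p,50)[0][:2],"z58",w(c,p,58)[0][:2])
print(get_obs()["tool_pos"].round(1))
E
python3 pots.py
```

```text
time: 21.08
tool_pos: [453.1, -287.9, 121.1]
tcp_rot: [-3.141, 0.0, -0.013]
contact_force: [-1.2, 0.2, -1.3]
grip_width: 78.0
finger_force: 0.0
wrist G [  15  114   98   84 6744] z50 [ 521.7 -133. ] z58 [ 522.2 -138.7]
wrist G [ 293  209   86   83 5717] z50 [ 458.8 -298.5] z58 [ 461.6 -298.1]
wrist G [  29  234   92   24 1962] z50 [ 464.1 -127. ] z58 [ 466.7 -132.9]
wrist B [ 263    0  102  103 8548] z50 [ 576.9 -286.1] z58 [ 575.3 -286.2]
top Y [270 234  29  29 703] z50 [516.6  85.5] z58 [515.8  85. ]
top Y [272 271  27  10 266] z50 [453.1  84.2] z58 [452.7  83.7]
top G [353 235  25  26 586] z50 [ 513.4 -101.3] z58 [ 512.6 -100.7]
top B [431 206  25  24 451] z50 [ 578.8 -283.9] z58 [ 577.6 -282.2]
top B [234 238  23  23 527] z50 [516.4 175.7] z58 [515.6 174.6]
top R [311 232  27  29 666] z50 [519.1  -6.9] z58 [518.3  -6.9]
[ 453.3 -286.4  121.2]
```

```bash
python3 -m inch '[0,0,0,0.0055,0.014,0,-0.7, 0,0,0,0,0,0.04,-0.7, 0,0,0,0,0,0.04,-0.7, 0,0,0,0,0,0.02,-0.7, 0,0,0,0,0,0.01,-0.7, 0,0,0,0,0,0,-0.7, 0,0,0,0,0,0,1, 0,0,0,0,0,0,1, 0,0,0,0,0,0,1, 0,0,0,0,0,0,1]'
python3 -m inch '[0,0,0,0,0,0,1, 0,0,0,0,0,0,1]'
python3 -m inch '[0,0,0,0,0,-0.025,1, 0,0,0,0,0,-0.04,1, 0,0,0,0,0,-0.04,1, 0,0,0,0,0,-0.03,1, 0,0,0,0.013,-0.0405,0,1, 0,0,0,0.013,-0.04,0,1, 0,0,0,0.013,-0.04,0,1, 0,0,0,0.013,-0.04,0,1, 0,0,0,0.013,-0.04,0,1, 0,0,0,0.01,-0.04,0,1]'
python3 -m inch '[0,0,0,0,0,0,1, 0,0,0,0,0,0,1, 0,0,0,0,0,0,1]'
```

```text
time: 22.02
tool_pos: [458.2, -299.4, 34.6]
tcp_rot: [3.14, -0.002, -0.012]
contact_force: [0.4, 1.8, 4.5]
grip_width: 57.3
finger_force: 30.0
time: 22.18
tool_pos: [458.2, -299.4, 34.6]
tcp_rot: [3.14, -0.002, -0.012]
contact_force: [0.2, 1.5, 7.1]
grip_width: 57.3
finger_force: 30.0
time: 23.02
tool_pos: [520.2, -105.9, 141.5]
tcp_rot: [3.141, -0.001, -0.012]
contact_force: [0.3, -0.2, -0.9]
grip_width: 57.1
finger_force: 30.0
time: 23.27
tool_pos: [519.6, -107.7, 141.3]
tcp_rot: [3.141, 0.0, -0.011]
contact_force: [0.0, -0.8, -1.6]
grip_width: 57.6
finger_force: 30.0
```

```bash
python3 -m inch '[0,0,0,-0.001,-0.0025,0.03,1, 0,0,0,0,0,0.035,1, 0,0,0,0,0,0.03,1, 0,0,0,0,0,0.018,1, 0,0,0,0,0,0.009,1, 0,0,0,0,0,0.001,1, 0,0,0,0,0,0,1, 0,0,0,0,0,0,1]'
python3 -m inch '[0,0,0,0,0,0,-0.5, 0,0,0,0,0,0,-0.5, 0,0,0,0,0,0,-0.5, 0,0,0,0,0,0,-0.5, 0,0,0,0,0,-0.03,-0.5, 0,0,0,0,0,-0.04,-0.5, 0,0,0,0,0,-0.03,-0.6, 0,0,0,0,0.044,0,-0.7, 0,0,0,0,0.045,0,-0.7, 0,0,0,0.015,0.045,0,-0.7]'
python3 -m inch '[0,0,0,0.02,0.045,0,-0.7, 0,0,0,0.02,0.045,0,-0.7, 0,0,0,0.0195,0,0,-0.7, 0,0,0,0,0,0,-0.7, 0,0,0,0,0,0,-0.7]'
python3 pots.py
```

```text
time: 23.93
tool_pos: [519.3, -106.4, 43.4]
tcp_rot: [3.141, -0.001, -0.013]
contact_force: [0.7, 0.7, -1.0]
grip_width: 57.3
finger_force: 30.0
time: 24.77
tool_pos: [528.8, -213.2, 123.9]
tcp_rot: [3.141, 0.0, -0.01]
contact_force: [1.1, 0.7, -1.5]
grip_width: 78.2
finger_force: 0.0
time: 25.18
tool_pos: [576.2, -284.9, 122.3]
tcp_rot: [-3.141, 0.001, -0.012]
contact_force: [0.9, -0.0, -0.2]
grip_width: 78.0
finger_force: 0.0
wrist B [ 279  206   86   86 5174] z50 [ 582.7 -286.2] z58 [ 585.4 -286.2]
top Y [270 234  29  29 707] z50 [516.6  85.5] z58 [515.8  85. ]
top Y [272 271  28  11 269] z50 [452.   83.1] z58 [451.6  82.6]
top G [353 233  28  27 574] z50 [ 516.7 -104.9] z58 [ 516.  -104.3]
top B [234 238  23  23 525] z50 [516.4 175.7] z58 [515.6 174.6]
top R [312 232  26  29 666] z50 [519.   -8.1] z58 [518.2  -8. ]
[ 575.8 -284.   122.7]
```

```bash
python3 -m inch '[0,0,0,0.005,0.002,0,-0.7, 0,0,0,0,0,0.04,-0.7, 0,0,0,0,0,0.04,-0.7, 0,0,0,0,0,0.02,-0.7, 0,0,0,0,0,0.012,-0.7, 0,0,0,0,0,0,-0.7, 0,0,0,0,0,0,1, 0,0,0,0,0,0,1, 0,0,0,0,0,0,1, 0,0,0,0,0,0,1]'
python3 -m inch '[0,0,0,0,0,0,1, 0,0,0,0,0,0,1]'
python3 -m inch '[0,0,0,0,0,-0.025,1, 0,0,0,0,0,-0.04,1, 0,0,0,-0.02,0,-0.04,1, 0,0,0,-0.03,0,-0.03,1, 0,0,0,-0.025,-0.03,0,1, 0,0,0,0,-0.045,0,1, 0,0,0,0,-0.045,0,1, 0,0,0,0,-0.045,0,1, 0,0,0,0,-0.045,0,1, 0,0,0,0,-0.045,0,1]'
python3 -m inch '[0,0,0,0,-0.045,0,1, 0,0,0,0,-0.045,0,1, 0,0,0,0,-0.045,0,1, 0,0,0,0,-0.045,0,1, 0,0,0,0,-0.045,0,1, 0,0,0,0,-0.045,0,1, 0,0,0,0,-0.045,0,1, 0,0,0,0,-0.013,0,1, 0,0,0,0,0,0,1, 0,0,0,0,0,0,1]'
```

```text
time: 26.12
tool_pos: [581.2, -287.3, 34.9]
tcp_rot: [3.14, -0.002, -0.012]
contact_force: [-0.0, 0.5, 3.9]
grip_width: 57.3
finger_force: 30.0
time: 26.28
tool_pos: [581.3, -287.3, 34.9]
tcp_rot: [3.14, -0.002, -0.012]
contact_force: [-0.9, 0.9, 6.7]
grip_width: 57.1
finger_force: 30.0
time: 27.12
tool_pos: [522.5, -80.7, 141.6]
tcp_rot: [3.141, -0.0, -0.012]
contact_force: [0.3, 0.3, -1.2]
grip_width: 57.4
finger_force: 30.0
time: 27.95
tool_pos: [525.7, 180.3, 141.2]
tcp_rot: [3.141, 0.0, -0.01]
contact_force: [-0.3, 0.4, -0.2]
grip_width: 57.4
finger_force: 30.0
```

```bash
python3 -m inch '[0,0,0,-0.006,-0.001,0.03,1, 0,0,0,0,0,0.035,1, 0,0,0,0,0,0.03,1, 0,0,0,0,0,0.018,1, 0,0,0,0,0,0.009,1, 0,0,0,0,0,0.001,1, 0,0,0,0,0,0,1, 0,0,0,0,0,0,1]'
python3 -m inch '[0,0,0,0,0,0,-0.5, 0,0,0,0,0,0,-0.5, 0,0,0,0,0,0,-0.5, 0,0,0,0,0,0,-0.5, 0,0,0,0,0,-0.03,-0.5, 0,0,0,0,0,-0.04,-0.5, 0,0,0,-0.02,0,-0.045,0.5, 0,0,0,-0.04,0,-0.045,1, 0,0,0,-0.045,0.0,-0.045,1, 0,0,0,-0.03,0,0,1]'
python3 -m inch '[0,0,0,0,0,0,1, 0,0,0,0,0,0,1]'
python3 pots.py
python3 - <<'E'
from h import *
s=capture("scene")["image"];t=capture("top")["image"]
cv2.imwrite("pics/s7.png",np.hstack([cv2.resize(s[130:330,140:420],(420,300)),cv2.resize(t[185:325,155:400],(380,300))])[:,:,::-1])
E
```

```text
time: 28.62
tool_pos: [521.8, 180.2, 43.5]
tcp_rot: [3.142, -0.001, -0.013]
contact_force: [-0.3, -0.0, -0.1]
grip_width: 57.5
finger_force: 30.0
time: 29.45
tool_pos: [425.0, 182.9, 200.8]
tcp_rot: [-3.139, -0.009, -0.012]
contact_force: [1.1, 0.6, 0.7]
grip_width: 47.2
finger_force: 0.0
time: 29.62
tool_pos: [423.5, 182.4, 196.3]
tcp_rot: [-3.141, -0.002, -0.011]
contact_force: [0.4, 0.2, -0.7]
grip_width: 33.3
finger_force: 0.0
wrist Y [  85   45   75   76 3177] z50 [541.9 333.7] z58 [540.9 329.5]
wrist Y [ 389   67   96   83 6110] z50 [521.   89.2] z58 [520.6  91.7]
wrist B [ 285   69   73   80 4900] z50 [521.6 180.2] z58 [521.1 180.3]
wrist R [ 494   63  113   84 6270] z50 [5.227e+02 1.000e-01] z58 [522.2   5.1]
top Y [270 234  29  29 699] z50 [516.6  85.5] z58 [515.8  85. ]
top G [353 233  28  27 566] z50 [ 516.7 -104.9] z58 [ 516.  -104.3]
top B [233 236  24  24 385] z50 [519.9 176.8] z58 [519.1 175.8]
top R [312 232  26  29 660] z50 [519.   -8.1] z58 [518.2  -8. ]
[424.7 182.2 195.4]
```

View pics/s7.png

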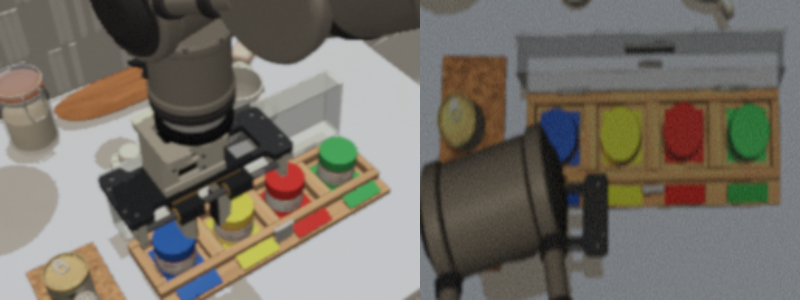

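All four pots sit in their slots, with the strays on the mat at the left. Next, bring the closed fingers behind the tab (about x 592, y 37, z 146).

```bash
python3 -m inch '[0,0,0,0,0.036,-0.005,1, 0,0,0,0,0.036,-0.005,1, 0,0,0,0.02,0.036,0,1, 0,0,0,0.03,0.036,0,1, 0,0,0,0.04,0.037,0,1, 0,0,0,0.04,0,0,1, 0,0,0,0.04,0,0,1, 0,0,0,0.035,0,0,1, 0,0,0,0.027,0,0,1, 0,0,0,0,0,0,1]'
python3 -m inch '[0,0,0,0,0,0,1, 0,0,0,0,0,0,1]'
```

```text
time: 30.65
tool_pos: [610.1, 35.6, 201.4]
tcp_rot: [3.142, -0.0, -0.013]
contact_force: [-1.3, 0.9, -0.4]
grip_width: 0.5
finger_force: 0.0
time: 30.82
tool_pos: [605.9, 36.4, 202.3]
tcp_rot: [-3.142, 0.003, -0.012]
contact_force: [-0.5, -0.5, 0.1]
grip_width: 0.6
finger_force: 0.0
```

```bash
python3 -m inch '[0,0,0,0.006,0,0,1, 0,0,0,0,0,0.02,1, 0,0,0,0,0,0.02,1, 0,0,0,0,0,0.015,1, 0,0,0,0,0,0.01,1, 0,0,0,0,0,0,1, 0,0,0,0,0,0,1]'
python3 - <<'E'
from h import *
s=capture("scene")["image"];c=capture("wrist")["image"]
cv2.imwrite("pics/s8.png",np.hstack([cv2.resize(s[130:330,180:420],(420,350)),cv2.resize(c,(380,350))])[:,:,::-1])
E
```

```text
time: 31.4
tool_pos: [611.1, 36.5, 151.8]
tcp_rot: [3.142, 0.0, -0.012]
contact_force: [0.5, -0.1, 0.0]
grip_width: 0.1
finger_force: 0.0
```

View pics/s8.png

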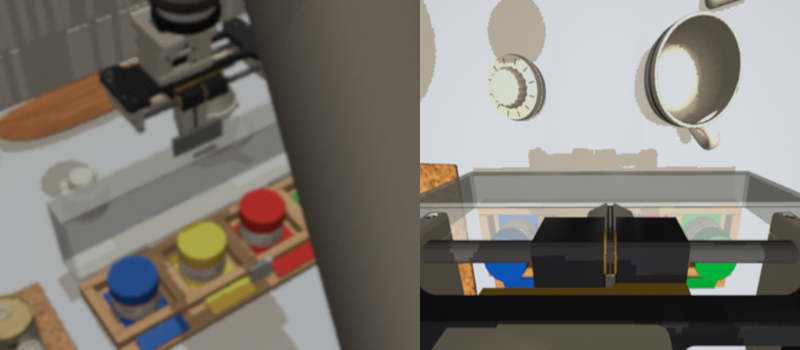

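The fingers are centred behind the tab, and the cover is open. Swinging it over along the hinge arc.

```bash
python3 -m inch '[0,0,0,-0.007,0,-0.004,1, 0,0,0,-0.007,0,-0.004,1, 0,0,0,-0.012,0,-0.001,1, 0,0,0,-0.012,0,-0.001,1, 0,0,0,-0.0156,0,0.0005,1, 0,0,0,-0.0156,0,0.0005,1, 0,0,0,-0.015,0,0.0038,1, 0,0,0,-0.015,0,0.0038,1, 0,0,0,0,0,0,1]'
python3 -m inch '[0,0,0,-0.014,0,0.0065,1, 0,0,0,-0.014,0,0.007,1, 0,0,0,-0.0127,0,0.0095,1, 0,0,0,-0.0127,0,0.0097,1, 0,0,0,0,0,0,1,0,0,0,0,0,0,1]'
```

```text
time: 32.25
tool_pos: [529.8, 37.6, 153.1]
tcp_rot: [3.141, 0.001, -0.011]
contact_force: [-0.3, 0.3, -0.4]
grip_width: 0.4
finger_force: 0.0
time: 32.75
tool_pos: [489.4, 37.9, 127.0]
tcp_rot: [3.141, -0.0, -0.012]
contact_force: [-0.8, -0.1, 0.6]
grip_width: 0.2
finger_force: 0.0
```

Run:
```python
from h import *
s=capture("scene")["image"];c=capture("wrist")["image"]
cv2.imwrite("pics/s9.png",np.hstack([cv2.resize(s[130:330,180:420],(420,350)),cv2.resize(c,(380,350))])[:,:,::-1])
```

```text
(no output)
```

View pics/s9.png

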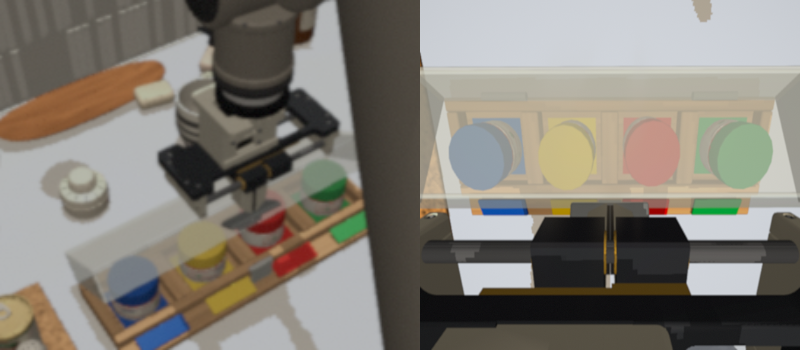

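The cover is following the fingers, and all four lids show through it. Continuing down, then pressing.

```bash
python3 -m inch '[0,0,0,-0.0105,0,0.012,1, 0,0,0,-0.0105,0,0.012,1, 0,0,0,-0.008,0,0.014,1, 0,0,0,-0.008,0,0.014,1, 0,0,0,-0.005,0,0.015,1, 0,0,0,-0.002,0,0.009,1, 0,0,0,0,0,0.006,1, 0,0,0,0,0,0,1,0,0,0,0,0,0,1]'
python3 -m inch '[0,0,0,0,0,0.006,1, 0,0,0,0,0,0.004,1, 0,0,0,0,0,0,1, 0,0,0,0,0,0,1, 0,0,0,0,0,0,1]'
```

```text
time: 33.6
tool_pos: [453.9, 38.3, 60.7]
tcp_rot: [3.142, 0.001, -0.012]
contact_force: [-1.0, -0.5, 1.1]
grip_width: 0.6
finger_force: 1.4
time: 34.02
tool_pos: [453.9, 38.3, 59.0]
tcp_rot: [3.141, -0.002, -0.011]
contact_force: [-24.9, -0.0, 78.2]
grip_width: -0.0
finger_force: 53.4
```

```bash
python3 -m inch '[0,0,0,0,0,-0.02,1, 0,0,0,0,0,-0.04,1, 0,0,0,-0.02,0,-0.045,1, 0,0,0,-0.04,0,-0.04,1, 0,0,0,0,0.045,0,1, 0,0,0,0,0.045,0,1, 0,0,0,0,0.045,0,1, 0,0,0,0,0.045,0,1, 0,0,0,0,0.045,0,1, 0,0,0,0,0,0,1]'
python3 -m inch '[0,0,0,0,0.03,0,1, 0,0,0,0,0.03,0,1, 0,0,0,0,0,0,1, 0,0,0,0,0,0,1, 0,0,0,0,0,0,1, 0,0,0,0,0,0,1]'
python3 pots.py
python3 - <<'E'
from h import *
s=capture("scene")["image"];c=capture("top")["image"]
cv2.imwrite("pics/s10.png",np.hstack([cv2.resize(s[130:410,100:420],(400,350)),cv2.resize(c[150:325,155:355],(400,350))])[:,:,::-1])
E
```

```text
time: 34.85
tool_pos: [407.6, -146.8, 167.0]
tcp_rot: [3.138, -0.003, -0.016]
contact_force: [0.2, -1.6, -0.4]
grip_width: 0.5
finger_force: 0.0
time: 35.35
tool_pos: [405.9, -188.1, 166.3]
tcp_rot: [-3.141, 0.0, -0.011]
contact_force: [-0.9, 0.1, -0.0]
grip_width: 0.6
finger_force: 0.0
[ 406.  -188.2  166.4]
```

View pics/s10.png

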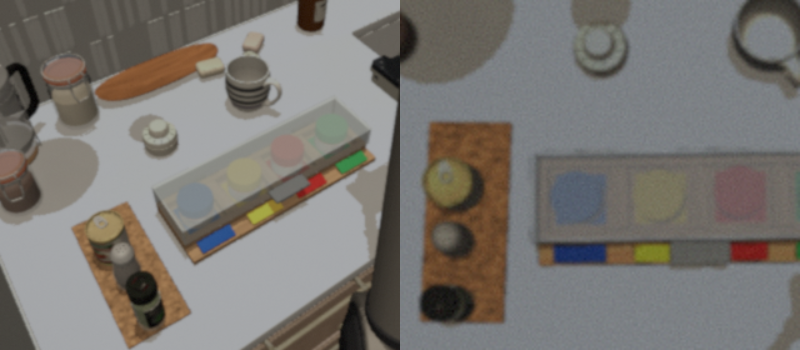

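The cover stays shut with the robot clear, the four pots are centred in their colours, and the three strays stand on the mat. The mug and timer look undisturbed. Handing in.

```bash
python3 -c "
from plant import close_job
print(close_job())"
```

```text
the job is handed in; nothing more can be done
None
```

The job is handed in: all four pots are in their colour's slots, the tin, shaker and jar stand on the cork mat, and the cover stayed shut in the last pictures. The hand-in gave no verdict.

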